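# Set stock to the line and ease the sprung hold-down onto it

### The arm

A 7-joint arm with a two-finger parallel gripper is mounted at the origin on the work surface; the furniture and walls round the work are solid. World frame = base frame: x ahead of the robot, y to its left, z up, the work surface at z = 0. Lengths are in m, angles in rad, forces in N, time in s.
With the tool pointing down it reaches from about 0.425 to 0.95 m from the base axis. Payload 4.7 kg.
Tool frame: the origin (TCP) lies at the very end of the fingers, on their centre line; the grasp point (between the pads) lies 19 mm behind it; z points along the fingers, y is the line along which they close (so a half turn about z gives the same grasp; the last joint's range is limited). The gripper opens to 85 mm and grips with 20 to 120 N. Pads are 22 mm wide; open, the fingers measure 114 mm over their backs; the gripper's body (76 mm by 85 mm) begins 54 mm behind the grasp point. The pads swing forward as they close: fully open they stand 13 mm farther back than shut.
Start: joints at [1.15, 0.469, -0.049, 1.532, 0.024, 1.141, -0.082], TCP at [0.258, -0.624, 0.231] pointing down, gripper open.
Joint ranges: [-2.59, 2.59], [-0.33, 1.99], [-1.39, 1.29], [0.1, 2.45], [-1.04, 4.18], [0.21, 1.99], [-2.66, 2.66]. Speed limits (rad/s): [2.57, 2.57, 3.14, 3.14, 3.14, 3.14, 3.14].

### API

Orientations are given as a unit quaternion [w, x, y, z].
In Python, from rig import arm, fingers, get_state, eyes, finder gives the robot as it stands. The module is installed in compiled form; this text tells all that it offers. Calls block until the motion is done:
- arm.reach(position, orientation): joint-space move of the TCP to a pose.
- arm.move_l(position, rate=0.15, orientation=None, force_limit=None): straight line of the TCP; orientation=None keeps the orientation; rate is the mean speed in m/s. With force_limit (N) it stops when the force on the tool has changed by that much, and returns True; else False.
- arm.move_joints(angles): joint-space move.
- fingers.move_gripper(opening, newtons=None): finger opening in m; newtons is the grip in N (None keeps the last); returns when the fingers have stopped.
- arm.sleep(seconds).
- arm.inverse_kinematics(position, orientation): joint angles nearest the present ones, or None.
- get_state(): the state.
- eyes.get_image(name): name is "side" or "top" or "wrist"; returns the picture (480x640x3 uint8, red, green, blue); there is no depth.
- eyes.camera_model(name): a dict with "K" (3x3 intrinsics, pixels), "k1" (the pictures are not rectified: a ray, as slopes to the right and down, at radius r is drawn at 1 + k1 r^2 times it, then the intrinsics apply), "R" (3x3) and "t" (3): a world point X has camera coordinates R X + t. Camera axes: x right, y down, z forward; pixel columns grow to the right and rows downward; lengths in m; the calibration is good to about 2 mm. A picture is of the moment at which its call begins: read the wrist's pose just before it. camera_model takes no time and is no camera call; for the wrist camera it gives the pose at the moment of the call.
A pose or a line that the arm cannot do raises arm.IKError and nothing moves.
- arm.finish_job(): hands the job in; it is judged then, once.
Trained networks look in the newest picture that a camera, given by its name, has taken for a name from the list of things; names that differ only in an ending like _2 or _b are one class to them, and where a whole thing is asked for, a point or a joint stands for the part that bears it (a point fixed in the world has none). Each returns a list of dicts, best first, with "confidence" (0 to 1); they miss things now and then, are a little off and sometimes report something else, mostly with a low value. They report only what shows in the picture. A call takes as long as a camera call. They do not tell look-alikes from the thing itself.
- finder.outline_of(camera, thing): "pixels" (480x640 bool, what is visible of it) and "bbox" ([left, top, right, bottom] in pixels, round what is visible of it).
- finder.place_of(camera, thing): "location" ([column, row] in pixels: a listed point, or the origin of a listed thing).
The state is a dict: "time": time; "qpos": joint angles; "qvel": joint speeds; "effort": joint torques, N m; "tcp_pos": TCP position; "orientation": TCP orientation; "ft_force": force on the tool from outside, world axes, zero at the start; "moment": the same for the moment, N m; "width": finger opening in m; "grip_force": force on a finger pad.
Only numpy, scipy, OpenCV 4.12 (cv2) and the standard library are available. Lean on these libraries where they do the work, as an engineer would, in place of code of your own. Each camera call takes 0.05 s, during which the arm holds its last target. There are 200 camera calls.

### The job

Push the dark walnut strip along the channel of the plywood jig until its leading end is level with the red scribed line (there is no stop). Then take the red bar of the sprung yellow hold-down flap, swing it over and ease it all the way down onto the strip without letting it slam; leave the strip on the line, held under the flap, and let go. Leave the other things on the table where they are.

Things in the scene. Friction and masses are not known exactly. Their poses are not given: they have to be found in the camera images.
- jig: Plywood hold-down jig fixed to the table; origin at table height. Jig +y: the way the strip is pushed; +x: the hinge side, away from the robot. Base 18 mm thick, x -50 to 85, y -190 to 100 mm. A channel centred on x = 0, open at both ends, runs along y between aluminium rails 45 mm apart that rise to 24 mm above the table. A red line crosses it at y = 70 mm.
- jig_line (a point): Middle of the red scribed line, 2 mm wide, across the channel, on the bed surface (18 mm above the table). The strip's leading end must stop here; nothing stops it physically.
- workpiece: Dark walnut strip 42 x 150 x 19 mm (x, y, z), 50 to 105 g, lying in the channel along its length and at first short of the line by 45 to 95 mm. Its origin is the centre of its underside; its +y points along the jig's +y. Its top is 37 mm above the table.
- work_end (a point): Middle of the strip's leading (+y) end face, 75 mm along +y from the strip's origin and 9.5 mm above its underside.
- flap (a joint): Yellow flap's angle, rad: about 2.36 at the start (leaning back on its stop), 0 flat on the strip, below -0.1 if shut on nothing. It swings up and over to jig -x. Above about 2.1 its weight keeps it open (under 1 N at the bar starts it); below, springs and weight pull it shut, about 4 N at the bar. Closing faster than 2.2 rad/s while more than 0.05 rad (7 mm at the bar) open is a slam.
- flap_hinge (a point): Middle of the flap's hinge axis, which runs along jig y, at jig x = 55, y = 20 mm, 43 mm above the table. The flap's yellow plate is 70 mm wide and ends 85 mm from this axis; from there two thin side arms, 78 mm apart, carry the red bar.
- flap_bar (a point): Middle of the red round bar at the flap's free end, 12 mm thick, 82 mm long, parallel to the hinge and 145 mm from it: at flap angle q it is at jig x = 55 - 145 cos q, y = 20, height 43 + 145 sin q mm. Nothing is near its middle, so it can be pinched from above, fingers closing along jig x; it turns between the fingers as the flap swings.
- tape_roll: Roll of masking tape 106 mm across and 25 mm high, bystander; origin at the centre of its underside.
- measure: Yellow and black tape measure 38 x 83 x 66 mm, bystander; origin at the centre of its underside.
- beech_block: Brown wood offcut 50 x 110 x 25 mm, bystander; origin at the centre of its underside.
Not all that is in view belongs to the job. What is shaped like the workpiece but green, orange or pink is not meant.

How it is judged:
By the outcome, as a careful person would: the job done as asked, in the order asked, and still so for the second after the job is handed in, with the robot touching nothing.
It also fails if it takes over 61 s, if anything falls off the work surface, if the arm or the gripper's body presses on something with over 40 N, if the wrist force passes 120 N, or if a joint passes its speed limit or range.

## Working session

There is one attempt and no reset: what is moved stays moved. The work goes in short steps, each a Python script; the robot and the scene stay as the last script left them, time stands still between calls to the robot, and variables do not carry over. Pictures are saved under pics/ and viewed, at most 12 in all, crops included, and the job is handed in when it is done.

```bash
mkdir -p pics; ls
cat > h.py <<'E'
import numpy as np, cv2
from rig import arm, fingers, get_state, eyes, finder
def ray(cam, px, m=None):
    m = m or eyes.camera_model(cam)
    K=np.array(m["K"]);k1=m["k1"];R=np.array(m["R"]);t=np.array(m["t"])
    d=np.array([(px[0]-K[0,2])/K[0,0],(px[1]-K[1,2])/K[1,1]])
    u=d.copy()
    for _ in range(20): u=d/(1+k1*(u@u))
    v=R.T@np.array([u[0],u[1],1.]); return -R.T@t, v/np.linalg.norm(v)
def onz(cam,px,z,m=None):
    c,v=ray(cam,px,m); return c+v*(z-c[2])/v[2]
def tri(rays):
    A=np.zeros((3,3));b=np.zeros(3)
    for c,v in rays:
        P=np.eye(3)-np.outer(v,v);A+=P;b+=P@c
    X=np.linalg.solve(A,b)
    return X,[np.linalg.norm(np.cross(X-c,v)) for c,v in rays]
def proj(X,m):
    K=np.array(m["K"]);p=np.array(m["R"])@X+np.array(m["t"]);u=p[:2]/p[2];u=u*(1+m["k1"]*(u@u))
    return K[:2,:2]@u+K[:2,2]
E
python3 - <<'E'
from h import *
ims={}
for c in ("top","side"):
    im=eyes.get_image(c); cv2.imwrite(f"pics/{c}0.png",im[:,:,::-1])
np.set_printoptions(precision=4,suppress=True)
P={}
for c in ("top","side"):
    for n in ("jig","jig_line","workpiece","work_end","flap_hinge","flap_bar","tape_roll","measure","beech_block"):
        r=finder.place_of(c,n); P[c,n]=r
        print(c,n,[(np.round(x["location"]),round(x["confidence"],2)) for x in r[:3]])
for n in ("jig","jig_line","workpiece","work_end","flap_hinge","flap_bar"):
    if P["top",n] and P["side",n]:
        print(n,*tri([ray(c,P[c,n][0]["location"]) for c in ("top","side")]))
print(get_state()["orientation"],get_state()["time"])
E
```

```text
pics
top jig [(array([318., 208.]), 0.89), (array([458., 189.]), 0.19)]
top jig_line [(array([296., 203.]), 0.65)]
top workpiece [(array([229., 199.]), 0.97), (array([253., 269.]), 0.81), (array([202., 329.]), 0.56)]
top work_end [(array([181., 316.]), 0.88), (array([313., 204.]), 0.74), (array([279., 265.]), 0.72)]
top flap_hinge [(array([314., 186.]), 0.79)]
top flap_bar [(array([325., 138.]), 0.76)]
top tape_roll [(array([462., 191.]), 0.71), (array([340., 212.]), 0.22)]
top measure [(array([190., 238.]), 0.64)]
top beech_block [(array([192., 157.]), 0.63)]
side jig [(array([295., 259.]), 0.98)]
side jig_line [(array([277., 265.]), 0.61)]
side workpiece [(array([306., 246.]), 0.94), (array([363., 364.]), 0.93), (array([324., 311.]), 0.86)]
side work_end [(array([340., 375.]), 0.94), (array([290., 254.]), 0.83), (array([218., 297.]), 0.72)]
side flap_hinge [(array([279., 247.]), 0.76), (array([295., 260.]), 0.58)]
side flap_bar [(array([252., 208.]), 0.81)]
side tape_roll [(array([328., 202.]), 0.78)]
side measure [(array([258., 345.]), 0.76), (array([330., 198.]), 0.7), (array([277., 245.]), 0.25)]
side beech_block [(array([169., 322.]), 0.79)]
jig [ 0.5131 -0.0043  0.0011] [np.float64(0.002988664289240266), np.float64(0.0029886642892402206)]
jig_line [0.5341 0.0614 0.0139] [np.float64(0.0043286104980180574), np.float64(0.004328610498018041)]
workpiece [0.4373 0.1969 0.2157] [np.float64(0.05696160338483315), np.float64(0.056961603384833165)]
work_end [0.2158 0.3836 0.0069] [np.float64(0.002926745459702794), np.float64(0.002926745459702808)]
flap_hinge [0.5661 0.0039 0.0393] [np.float64(0.003908204729945361), np.float64(0.003908204729945085)]
flap_bar [ 0.6728 -0.0285  0.1377] [np.float64(0.0031452993167029497), np.float64(0.0031452993167029432)]
[0.0001 0.9809 0.1946 0.    ] 1.0
```

View pics/top0.png

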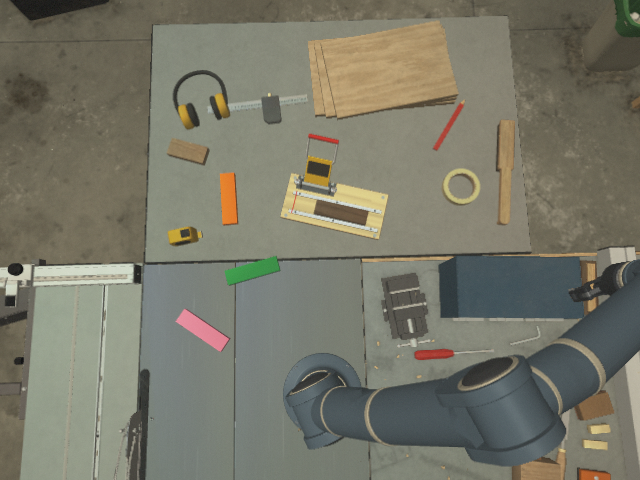

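View pics/side0.png

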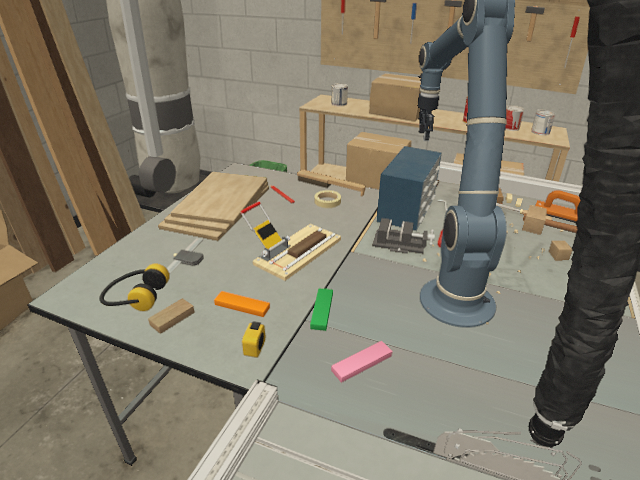

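The top view shows the walnut strip in the jig at about (341,213). The look-alikes are orange at (229,199), green at (253,269) and pink at (202,329). By the description I choose the one in the jig. The flap leans back with its red bar at (323,138), and the red line is near (295,203). The side view agrees, with the strip at (308,243).

Next I'll check it close up with the wrist camera and measure.

```bash
cat >> h.py <<'E'
from scipy.spatial.transform import Rotation
def quat(yaw,flip=0):
    # tool down, tool y along jig x (yaw = angle of jig x), flip = half turn
    jx=np.array([np.cos(yaw),np.sin(yaw),0])*(-1 if flip else 1); z=np.array([0,0,-1.])
    q=Rotation.from_matrix(np.column_stack([np.cross(jx,z),jx,z])).as_quat()
    return [q[3],q[0],q[1],q[2]]
E
python3 - <<'E'
from h import *
np.set_printoptions(precision=3,suppress=True)
O=np.array([.513,-.004]);yaw=-np.arctan2(.29,.956);c,s=np.cos(yaw),np.sin(yaw)
W=lambda x,y,z:[*(O+np.array([[c,-s],[s,c]])@[x,y]),z]
for f in (0,1):
    for p in (W(0,-130,0),):pass
    for x,y,z in ((0,-.13,.025),(0,-.06,.025),(.158,.02,.126),(0.055,.02,.17),(-.09,.02,.024),(-.09,.02,.07)):
        print(f,arm.inverse_kinematics(W(x,y,z),quat(yaw,f)))
# view from flip 0 or nearest
st=get_state()["qpos"]
best=min((0,1),key=lambda f:abs((arm.inverse_kinematics(W(0,-.03,.30),quat(yaw,f)) or [9]*7)[6]))
print("flip",best)
arm.reach(W(-0.02,-.06,.30),quat(yaw,best))
m=eyes.camera_model("wrist");im=eyes.get_image("wrist");cv2.imwrite("pics/w1.png",im[:,:,::-1])
print(get_state()["time"],get_state()["tcp_pos"],-np.array(m["R"]).T@m["t"],np.array(m["R"]))
for n in ("jig","jig_line","workpiece","work_end","flap_hinge","flap_bar"):
    r=finder.place_of("wrist",n); print(n,[(np.round(x["location"],1),round(x["confidence"],2)) for x in r[:3]])
E
```

```text
0 [ 0.505  0.505 -0.407  2.114  0.353  0.587 -0.449]
0 [ 0.392  0.52  -0.443  2.096  0.385  0.603 -0.615]
0 [ 0.377  0.631 -0.585  1.62   0.395  1.011 -0.627]
0 [ 0.391  0.43  -0.604  1.825  0.29   0.976 -0.629]
0 [ 0.288  0.476 -0.581  2.234  0.496  0.556 -0.966]
0 [ 0.399  0.407 -0.707  2.203  0.428  0.667 -0.905]
1 [-0.608  0.782  1.105  2.173 -0.999  0.846 -2.29 ]
1 [ 0.892  0.844 -1.185  2.072  0.997  0.969  1.998]
1 [ 0.684  0.885 -1.184  1.602  0.855  1.254  2.189]
1 [ 0.744  0.654 -1.176  1.807  0.664  1.145  2.191]
1 [ 0.71   0.757 -1.183  2.215  0.981  0.871  1.731]
1 [ 0.728  0.617 -1.176  2.189  0.784  0.858  1.899]Traceback (most recent call last):
  File "<stdin>", line 11, in <module>
  File "<stdin>", line 11, in <lambda>
ValueError: The truth value of an array with more than one element is ambiguous. Use a.any() or a.all()
```

Flip 0 is comfortable.

Run:
```python
from h import *
np.set_printoptions(precision=3,suppress=True)
O=np.array([.513,-.004]);yaw=-np.arctan2(.29,.956);c,s=np.cos(yaw),np.sin(yaw)
W=lambda x,y,z:[*(O+np.array([[c,-s],[s,c]])@[x,y]),z]
import pickle
D=[]
for i,(x,y) in enumerate(((0,-.10),(0.02,0.0))):
    arm.reach(W(x,y,.33),quat(yaw)); arm.sleep(.2)
    m=eyes.camera_model("wrist");im=eyes.get_image("wrist");cv2.imwrite(f"pics/w{i+1}.png",im[:,:,::-1])
    print(get_state()["time"],get_state()["tcp_pos"],-np.array(m["R"]).T@m["t"])
    d={}
    for n in ("jig_line","workpiece","work_end","flap_hinge","flap_bar"):
        r=finder.place_of("wrist",n); print(n,[(np.round(x["location"],1),round(x["confidence"],2)) for x in r[:3]])
        d[n]=r
    D.append((m,d))
pickle.dump(D,open("D.pkl","wb"))
for n in D[0][1]:
    if D[0][1][n] and D[1][1][n]:
        print(n,*tri([ray("wrist",d[n][0]["location"],m) for m,d in D]))
```

```text
3.3333 [ 0.484 -0.1    0.33 ] [ 0.507 -0.028  0.473]
jig_line []
workpiece [(array([319.6, 146. ]), 0.58)]
work_end [(array([313.9,  68.4]), 0.73), (array([125.1,   5. ]), 0.6)]
flap_hinge [(array([375.2,  49.4]), 0.8)]
flap_bar [(array([546.6,  25.5]), 0.89)]
4.325 [ 0.532 -0.011  0.33 ] [0.555 0.062 0.473]
jig_line [(array([292.1, 110.4]), 0.71)]
workpiece [(array([300.5, 241.2]), 0.81), (array([73.1, 48. ]), 0.71)]
work_end [(array([119.6, 112.9]), 0.73), (array([296.3, 172.4]), 0.63)]
flap_hinge [(array([349.3, 161.1]), 0.62)]
flap_bar []
workpiece [ 0.497 -0.062  0.035] [np.float64(0.00012077066337131675), np.float64(0.00012077066337135067)]
work_end [0.512 0.026 0.378] [np.float64(0.046287675841070554), np.float64(0.04628767584107055)]
flap_hinge [0.569 0.005 0.052] [np.float64(0.00048016278827373417), np.float64(0.0004801627882739307)]
```

View pics/w1.png

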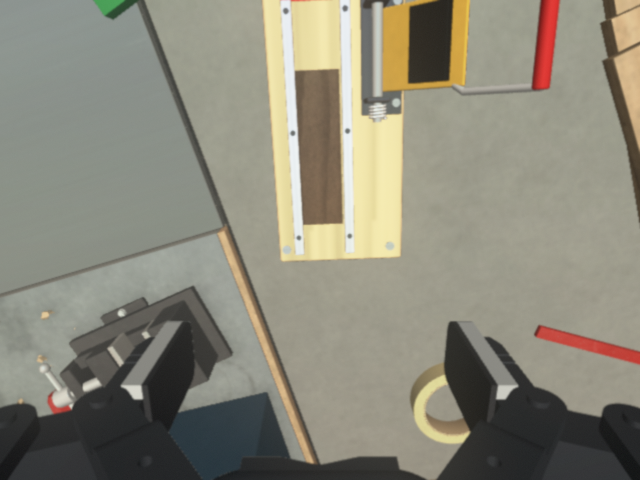

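View pics/w2.png

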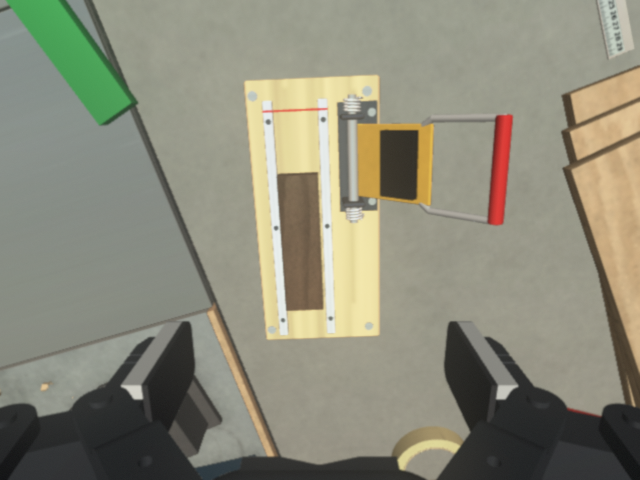

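The wrist close views show the walnut strip between the rails at w2 (300,242), with its leading end at row 173. The red line is at row 110, cols 272–323. The flap leans back with its bar from (504,116) to (496,223). I'll fit the jig pose to these features and triangulate them.

Run:
```python
from h import *
import pickle
from scipy.optimize import least_squares
np.set_printoptions(precision=4,suppress=True)
D=pickle.load(open("D.pkl","rb"));M=[d[0] for d in D]
I=[cv2.imread(f"pics/w{i}.png") for i in (1,2)];G=[cv2.cvtColor(i,cv2.COLOR_BGR2GRAY) for i in I]
def sub(i,p):
    a=np.array([[p]],np.float32);cv2.cornerSubPix(G[i],a,(4,4),(-1,-1),(3,30,.01));return a[0,0]
cor=[(1,(246,82),(-.05,.1)),(1,(378,76),(.085,.1)),(1,(378,338),(.085,-.19)),(1,(268,339),(-.05,-.19)),(0,(282,261),(-.05,-.19)),(0,(400,258),(.085,-.19))]
obs=[(i,sub(i,p),np.array([*X,.018])) for i,p,X in cor]
# red line
def red(i,box):
    l,t,r,b=box;h=I[i][t:b,l:r].astype(int);mk=(h[...,2]-np.maximum(h[...,1],h[...,0]))>60
    y,x=np.nonzero(mk);return x+l,y+t
x,y=red(1,(260,95,335,125));print("line px",x.min(),x.max(),x.mean(),y.mean(),len(x))
lc=np.array([x.mean(),y.mean()]);obs.append((1,lc,np.array([0,.07,.018])))
bx,by=red(1,(480,105,525,235));bc2=np.array([bx.mean(),by.mean()]);print("bar",bc2,bx.min(),bx.max(),by.min(),by.max())
def W(p,X):
    c,s=np.cos(p[2]),np.sin(p[2]);return np.array([p[0]+c*X[0]-s*X[1],p[1]+s*X[0]+c*X[1],X[2]])
def bar(p): return W(p,[.055-.145*np.cos(p[3]),.02,.043+.145*np.sin(p[3])])
def f(p):
    return np.concatenate([proj(W(p,X),M[i])-u for i,u,X in obs]+[proj(bar(p),M[1])-bc2])
r=least_squares(f,[.513,-.004,-.29,2.36]);p=r.x
print("pose",p,np.degrees(p[2]),"\n",r.fun.reshape(-1,2));print("line",W(p,[0,.07,.018]),"bar",bar(p))
# independent heights from two views: strip front corners & rear
tr=lambda a,b:tri([ray("",a,M[0]),ray("",b,M[1])])
for a,b in (((297,71),(279,174)),((339,69),(318,172)),((303,224),(287,310)),((342,223),(323,310)),((541,88),(496,223))):
    X,e=tr(sub(0,a),sub(1,b));c,s=np.cos(p[2]),np.sin(p[2]);d=X[:2]-p[:2]
    print("tri",X,"jig",np.array([c*d[0]+s*d[1],-s*d[0]+c*d[1]])*1e3,X[2]*1e3,"err",np.array(e)*1e3)
np.save("pose.npy",p)
```

```text
line px 263 327 295.4640522875817 109.72549019607843 153
bar [499.93  168.583] 488 512 114 224
pose [ 0.5139 -0.0008 -0.2543  2.377 ] -14.570838949993595 
 [[-1.8281 -1.3505]
 [ 1.4751 -1.8763]
 [ 1.0777  1.1462]
 [-0.8564  1.0746]
 [-0.9537  1.1   ]
 [ 1.4218  1.3389]
 [-0.556  -0.7336]
 [ 0.2213  0.7017]]
line [0.5315 0.067  0.018 ] bar [ 0.6734 -0.0216  0.1434]
tri [0.4941 0.0117 0.0285] jig [-22.2941   7.0708] 28.508531895535565 err [0.0268 0.0268]
tri [0.5357 0.0009 0.0259] jig [20.6616  7.1014] 25.856826359859443 err [0.1258 0.1258]
tri [ 0.4568 -0.1336  0.0369] jig [ -21.8488 -142.8778] 36.94380454677893 err [0.0659 0.0659]
tri [ 0.497  -0.1442  0.0366] jig [  19.7505 -143.0179] 36.59052830490514 err [0.1403 0.1403]
tri [ 0.6617 -0.0609  0.1472] jig [158.1292 -21.0023] 147.17069691714616 err [0.2183 0.2183]
```

The fit is consistent. Jig yaw is -14.6°, the strip's rear and front ends are at jig y = -143 and +7 (150 mm long), its top is about 37 mm high, and the bar is about 145 mm high. I'll grasp the strip near its tail, since that lets me correct both ways, and push about 60 mm.

```bash
cat >> h.py <<'E'
def W(X,Y,Z,p=None):
    p=np.load("pose.npy") if p is None else p
    c,s=np.cos(p[2]),np.sin(p[2]);return np.array([p[0]+c*X-s*Y,p[1]+s*X+c*Y,Z])
E
python3 - <<'E'
from h import *
np.set_printoptions(precision=4,suppress=True)
q=quat(np.load("pose.npy")[2])
fingers.move_gripper(.065,20)
arm.reach(W(-.0008,-.120,.09),q)
print(arm.move_l(W(-.0008,-.120,.024),.08,q,force_limit=12),get_state()["tcp_pos"],get_state()["ft_force"])
fingers.move_gripper(.03,20)
s=get_state();print("w",s["width"],s["grip_force"],s["ft_force"])
print(arm.move_l(W(-.0008,-.120+.057,.024),.05,q,force_limit=25))
arm.sleep(.2)
s=get_state();print("w",s["width"],s["grip_force"],s["ft_force"],s["tcp_pos"],s["time"])
im=eyes.get_image("wrist");cv2.imwrite("pics/w3.png",im[:,:,::-1])
import pickle;pickle.dump(eyes.camera_model("wrist"),open("m3.pkl","wb"))
for n in("work_end","jig_line"):print(n,[(np.round(x["location"],1),round(x["confidence"],2)) for x in finder.place_of("wrist",n)[:3]])
E
```

```text
False [ 0.4833 -0.1167  0.0243] [-0.1027  0.5709 -0.0375]
w 0.04130292429714043 20.653356313705444 [-0.358  -0.1077  4.0454]
False
w 0.041548547849561725 20.704421997070312 [-1.0067 -2.4016  6.5693] [ 0.4978 -0.0629  0.0246] 8.75
work_end []
jig_line []
```

View pics/w3.png

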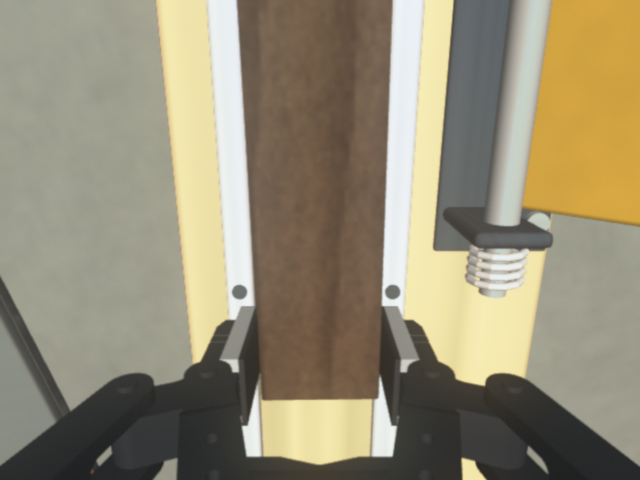

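The strip (front end out of view at the top) has moved with the gripper. I'll release, rise and look back at the line from ahead, where the bottom edge of the end face and the line are in the same plane.

Run:
```python
from h import *
import pickle
np.set_printoptions(precision=4,suppress=True)
q=quat(np.load("pose.npy")[2])
fingers.move_gripper(.062,20)
arm.move_l(W(-.0008,-.063,.12),.12,q)
arm.reach(W(-.01,.105,.20),q); arm.sleep(.3)
m=eyes.camera_model("wrist");im=eyes.get_image("wrist")
pickle.dump(m,open("m4.pkl","wb"));cv2.imwrite("pics/w4full.png",im[:,:,::-1])
u=proj(W(0,.07,.018),m);print("line pred",u,get_state()["time"])
for n in("work_end","jig_line","flap_hinge"):print(n,[(np.round(x["location"],1),round(x["confidence"],2)) for x in finder.place_of("wrist",n)[:3]])
l,t=int(np.clip(u[0]-100,0,440)),int(np.clip(u[1]-75,0,330));print("crop",l,t)
cv2.imwrite("pics/w4.png",cv2.resize(im[t:t+150,l:l+200,::-1],None,fx=4,fy=4,interpolation=cv2.INTER_CUBIC))
```

```text
line pred [330.4118 252.6134] 11.3083
work_end [(array([104.8, 247.4]), 0.9), (array([399.3, 321.9]), 0.66), (array([330.3, 265.9]), 0.57)]
jig_line [(array([326., 254.]), 0.6)]
flap_hinge [(array([397.9, 324.2]), 0.7)]
crop 230 177
```

View pics/w4.png

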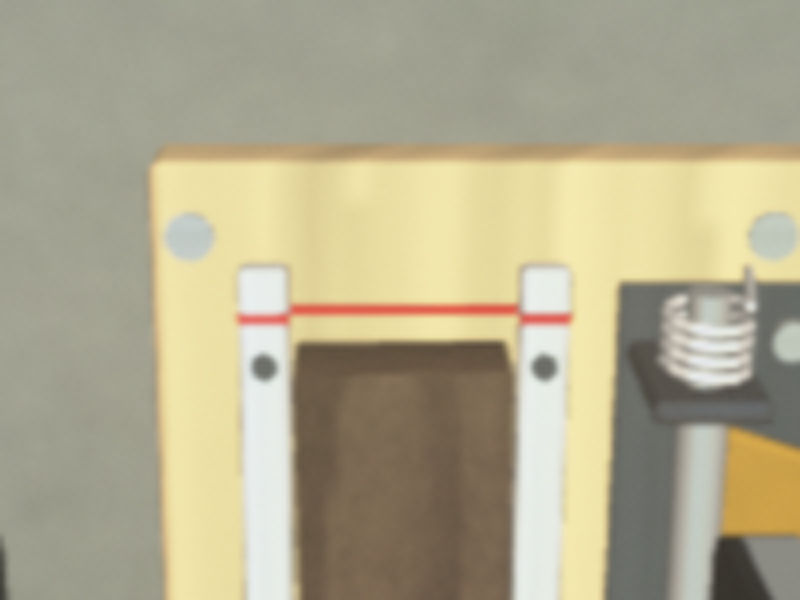

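The crop shows the line at row 309 (image 254.3) and the foot of the strip's end face at row 343 (image 262.7), so the strip is still short.

Run:
```python
from h import *
import pickle
np.set_printoptions(precision=4,suppress=True)
m=pickle.load(open("m4.pkl","rb"));im=cv2.imread("pics/w4full.png").astype(float)
col=im[:,315:348].mean(1)
for r in range(250,270):print(r,col[r].round(0),end=" ")
p=np.load("pose.npy");c,s=np.cos(p[2]),np.sin(p[2])
def jig(px,z):
    d=onz("",px,z,m)[:2]-p[:2];return np.array([c*d[0]+s*d[1],-s*d[0]+c*d[1]])*1e3
print()
for r in (254.0,254.4,262,262.5,263):print(r,jig((331,r),.018))
print("top edge",jig((331,177+372/4),.037))
```

```text
250 [165. 224. 236.] 251 [164. 223. 235.] 252 [149. 205. 232.] 253 [102. 135. 225.] 254 [ 77.  95. 226.] 255 [107. 143. 230.] 256 [152. 209. 234.] 257 [164. 223. 236.] 258 [165. 224. 236.] 259 [165. 224. 236.] 260 [163. 222. 235.] 261 [150. 207. 223.] 262 [105. 143. 160.] 263 [ 71.  92. 107.] 264 [64. 82. 96.] 265 [64. 82. 97.] 266 [65. 84. 99.] 267 [ 66.  85. 102.] 268 [ 67.  86. 103.] 269 [ 69.  89. 106.] 
254.0 [ 0.4744 68.8375]
254.4 [ 0.4766 68.5018]
262 [ 0.5202 62.0873]
262.5 [ 0.5231 61.6628]
263 [ 0.526 61.238]
top edge [ 0.0274 62.5564]
```

The gap is about 6.6 mm. I'll regrasp, advance by that much and look again.

Run:
```python
from h import *
import pickle
np.set_printoptions(precision=4,suppress=True)
q=quat(np.load("pose.npy")[2])
arm.reach(W(0,-.066,.10),q)
arm.move_l(W(0,-.066,.024),.1,q,force_limit=12)
fingers.move_gripper(.03,20)
y0=get_state()["tcp_pos"]
print(arm.move_l(W(0,-.066+.0067,.024),.03,q,force_limit=25)); arm.sleep(.2)
print("moved",np.linalg.norm(get_state()["tcp_pos"][:2]-y0[:2]),get_state()["ft_force"])
fingers.move_gripper(.062,20)
arm.move_l(W(0,-.059,.12),.12,q)
arm.reach(W(-.01,.105,.20),q); arm.sleep(.3)
m=eyes.camera_model("wrist");im=eyes.get_image("wrist")
pickle.dump(m,open("m5.pkl","wb"));cv2.imwrite("pics/w5full.png",im[:,:,::-1])
col=im[:,315:348,::-1].mean(1)
for r in range(249,262):print(r,col[r].round(0),end=" ")
cv2.imwrite("pics/w5.png",cv2.resize(im[177:327,230:430,::-1],None,fx=4,fy=4,interpolation=cv2.INTER_CUBIC))
print(get_state()["time"])
```

```text
False
moved 0.004639192118738855 [-2.7319 -3.3672  7.6043]
249 [165. 224. 236.] 250 [165. 224. 236.] 251 [164. 223. 236.] 252 [148. 203. 232.] 253 [ 96. 128. 222.] 254 [ 72.  88. 224.] 255 [ 90. 116. 221.] 256 [105. 141. 183.] 257 [ 80. 106. 123.] 258 [64. 82. 97.] 259 [64. 82. 97.] 260 [65. 84. 99.] 261 [ 66.  85. 102.] 16.4417
```

View pics/w5.png

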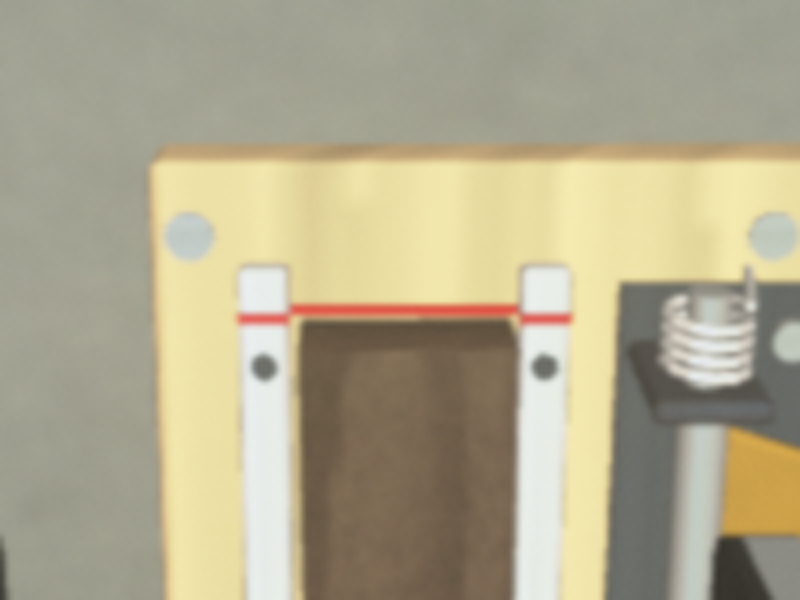

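The strip's foot is at crop row about 319 and the line at 309, so about 2.0 mm remains. The arm moved only 4.6 of the 6.7 mm commanded because of friction and compliance. I'll advance again and control on the measured TCP motion.

Run:
```python
from h import *
import pickle
np.set_printoptions(precision=4,suppress=True)
p=np.load("pose.npy");q=quat(p[2]);jy=np.array([-np.sin(p[2]),np.cos(p[2])])
arm.reach(W(0,-.061,.10),q)
arm.move_l(W(0,-.061,.024),.1,q,force_limit=12)
fingers.move_gripper(.03,20)
y0=get_state()["tcp_pos"][:2]@jy; cmd=-.061; log=[]
for k in range(8):
    e=.0020-(get_state()["tcp_pos"][:2]@jy-y0)
    if e<.0003:break
    cmd+=max(e,.0004); arm.move_l(W(0,cmd,.024),.02,q,force_limit=25); arm.sleep(.1)
    log.append(round((get_state()["tcp_pos"][:2]@jy-y0)*1e3,2))
print(log,cmd)
fingers.move_gripper(.062,20)
print((get_state()["tcp_pos"][:2]@jy-y0)*1e3)
arm.move_l(W(0,-.057,.12),.12,q)
arm.reach(W(-.01,.105,.20),q); arm.sleep(.3)
m=eyes.camera_model("wrist");im=eyes.get_image("wrist")
pickle.dump(m,open("m6.pkl","wb"));cv2.imwrite("pics/w6full.png",im[:,:,::-1])
for a,b in((308,316),(326,338),(342,352)):
    col=im[:,a:b,::-1].mean(1)
    for r in range(250,262):print(r,col[r].round(0),end=" ")
    print()
cv2.imwrite("pics/w6.png",cv2.resize(im[230:290,290:370,::-1],None,fx=8,fy=8,interpolation=cv2.INTER_CUBIC))
print(get_state()["time"])
```

```text
[np.float64(0.52), np.float64(1.24), np.float64(1.56), np.float64(1.75)] -0.05631276026380236
5.003245700971673
250 [156. 214. 228.] 251 [155. 213. 228.] 252 [140. 192. 225.] 253 [ 92. 122. 206.] 254 [ 64.  79. 160.] 255 [ 62.  79. 111.] 256 [63. 81. 96.] 257 [65. 84. 99.] 258 [ 66.  84. 100.] 259 [ 67.  86. 102.] 260 [ 68.  87. 104.] 261 [ 69.  89. 106.] 
250 [167. 226. 238.] 251 [166. 224. 237.] 252 [149. 206. 232.] 253 [ 96. 128. 209.] 254 [ 63.  78. 158.] 255 [ 62.  79. 111.] 256 [62. 80. 96.] 257 [63. 82. 97.] 258 [ 65.  84. 100.] 259 [ 66.  85. 102.] 260 [ 67.  86. 103.] 261 [ 70.  90. 108.] 
250 [163. 223. 235.] 251 [162. 222. 234.] 252 [146. 202. 230.] 253 [ 94. 125. 207.] 254 [ 62.  78. 159.] 255 [ 61.  79. 111.] 256 [62. 80. 96.] 257 [64. 82. 97.] 258 [ 65.  84. 100.] 259 [ 66.  85. 102.] 260 [ 67.  87. 104.] 261 [ 70.  90. 108.] 
22.25
```

View pics/w6.png

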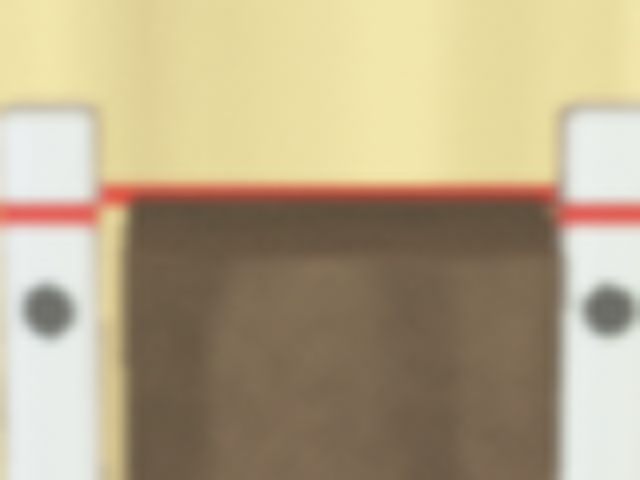

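The strip's foot now lies on the middle of the red line (row 254). Next is the flap: I'll check IK along the arc, then pinch the bar.

```bash
cat >> h.py <<'E'
G=.017
def B(q,p=None): return W(.055-.145*np.cos(q),.02,.043+.145*np.sin(q)-G,p)
E
python3 - <<'E'
from h import *
np.set_printoptions(precision=4,suppress=True)
p=np.load("pose.npy");q=quat(p[2])
print([arm.inverse_kinematics(B(a),q) is not None for a in np.linspace(2.365,-.03,12)])
fingers.move_gripper(.048,40)
b=B(2.365); arm.reach(b+[0,0,.07],q)
print(arm.move_l(b,.08,q,force_limit=8),get_state()["tcp_pos"],b)
fingers.move_gripper(.0,40)
s=get_state();print(s["width"],s["grip_force"],s["ft_force"],s["time"])
im=eyes.get_image("wrist");cv2.imwrite("pics/w7.png",im[:,:,::-1])
E
```

```text
[True, True, True, True, True, True, True, True, True, True, True, True]
False [ 0.6728 -0.0212  0.1282] [ 0.6723 -0.0213  0.1276]
0.010721683070846368 39.01872217655182 [-4.1522  1.2746  3.8108] 24.7667
```

View pics/w7.png

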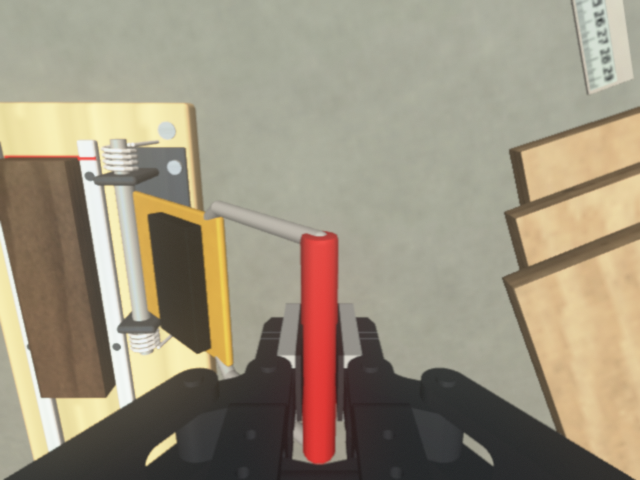

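The red bar (320,350) is pinched at its middle. I'll swing it over along the arc and stop short of the end, watching the force and speed.

Run:
```python
from h import *
np.set_printoptions(precision=3,suppress=True)
p=np.load("pose.npy");q=quat(p[2])
for a in np.arange(2.365,.17,-.15)[1:]:
    hit=arm.move_l(B(a),.10,q,force_limit=30)
    s=get_state();print(round(a,2),hit,s["tcp_pos"]-B(a),s["ft_force"],round(s["width"],4),round(s["time"],2))
    if hit or s["width"]<.006: print("STOP");break
```

```text
2.22 False [ 0.  0. -0.] [ 1.434 -0.024 -2.94 ] 0.0105 25.18
2.07 False [ 0.001 -0.     0.001] [ 1.814 -0.138  1.765] 0.0106 25.55
1.92 False [ 0.002 -0.     0.001] [ 3.347 -0.995  6.28 ] 0.0104 25.92
1.77 False [ 0.001 -0.     0.001] [ 2.118 -1.213  6.981] 0.0101 26.28
1.62 False [-0.  0.  0.] [-0.477  0.716  6.762] 0.0108 26.65
1.47 False [-0.001  0.    -0.   ] [-1.356  1.814  3.326] 0.0104 27.02
1.32 False [ 0.  0. -0.] [-0.213  1.381  1.262] 0.0105 27.38
1.17 False [-0.     0.    -0.001] [ 0.935  2.359 -1.991] 0.0107 27.75
1.02 False [-0.  0. -0.] [-0.639  2.7    0.482] 0.0106 28.12
0.87 False [-0.  0. -0.] [-0.428  2.754 -0.873] 0.0104 28.48
0.72 False [-0.  0. -0.] [-1.671  2.447 -2.202] 0.0105 28.85
0.57 False [ 0. -0.  0.] [-1.248  2.757  1.078] 0.0103 29.22
0.42 False [-0. -0.  0.] [-2.792  2.641  0.678] 0.01 29.58
0.27 False [-0. -0.  0.] [-2.793  4.414 -0.784] 0.0108 29.95
```

Run:
```python
from h import *
np.set_printoptions(precision=4,suppress=True)
p=np.load("pose.npy");q=quat(p[2])
for a in (.18,.12,.08,.05,.025,.0,-.02,-.04):
    hit=arm.move_l(B(a),.03,q,force_limit=9)
    s=get_state();print(a,hit,s["tcp_pos"]-B(a),s["ft_force"],round(s["width"],4),round(s["time"],2))
    if hit: break
im=eyes.get_image("wrist");cv2.imwrite("pics/w8.png",im[:,:,::-1])
for c in("side","top"):
    im=eyes.get_image(c);cv2.imwrite(f"pics/{c}8.png",im[:,:,::-1])
t,sd=cv2.imread("pics/top8.png")[150:260,260:410],cv2.imread("pics/side8.png")[180:290,220:370]
cv2.imwrite("pics/c8.png",np.vstack([cv2.resize(np.hstack([t,sd]),(800,293)),]))
```

```text
0.18 False [-0.0004 -0.      0.0004] [-4.5107  3.5811  0.0928] 0.0105 30.51
0.12 False [-0.0005 -0.      0.0003] [-4.4005  4.3761 -0.3969] 0.0105 30.95
0.08 False [-0.0006  0.      0.0002] [-4.1297  4.278  -0.5411] 0.0103 31.29
0.05 False [-0.0008  0.      0.0001] [-4.2581  4.6557 -2.2169] 0.0098 31.58
0.025 False [-0.0008  0.0001  0.0001] [-3.9875  4.8371 -1.0257] 0.0105 31.85
0.0 False [-0.0009  0.0001  0.0002] [-4.8187  5.3255 -0.0103] 0.0103 32.12
-0.02 False [-0.001   0.0001  0.0001] [-4.4114  4.7932 -1.1887] 0.0107 32.37
-0.04 False [-0.0011  0.0001  0.0015] [-10.0276   3.7827  17.4744] 0.0107 32.62
```

View pics/w8.png

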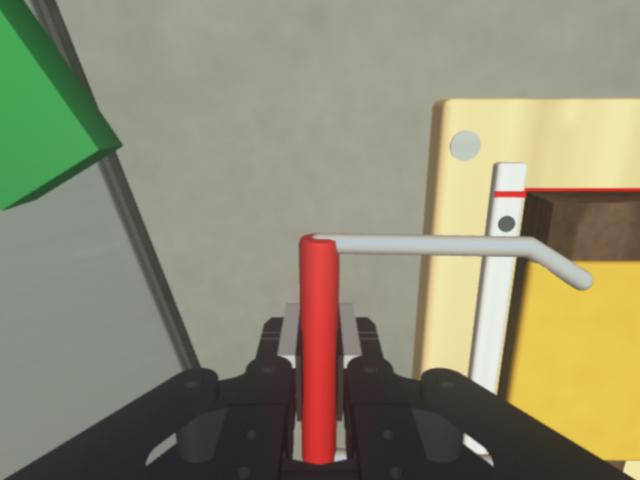

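Contact came at 17 N, so the flap is seated on the strip. The strip's end is still at the line (row ~190, col 580). I'll relieve the press, let go, rise and check.

Run:
```python
from h import *
np.set_printoptions(precision=4,suppress=True)
p=np.load("pose.npy");q=quat(p[2])
t=B(-.03); arm.move_l(t,.03,q)
print(get_state()["ft_force"])
fingers.move_gripper(.045,20); arm.sleep(.2)
t[2]=get_state()["tcp_pos"][2]
print(arm.move_l(t+[0,0,.13],.08,q,force_limit=12),get_state()["ft_force"])
arm.reach(W(-.01,.105,.20),q); arm.sleep(.3)
im=eyes.get_image("wrist");cv2.imwrite("pics/w9.png",im[:,:,::-1])
for a,b in((308,316),(326,338),(342,352)):
    col=im[:,a:b,::-1].mean(1);print([col[r].round(0).tolist() for r in range(251,257)])
print(get_state()["time"])
```

```text
[-6.2809  4.7677  0.4158]
False [-0.7351  0.0981 -0.1512]
[[150.0, 208.0, 224.0], [144.0, 198.0, 222.0], [117.0, 160.0, 216.0], [78.0, 103.0, 204.0], [60.0, 78.0, 146.0], [60.0, 79.0, 102.0]]
[[161.0, 221.0, 234.0], [154.0, 213.0, 232.0], [124.0, 170.0, 223.0], [80.0, 107.0, 205.0], [59.0, 78.0, 143.0], [58.0, 78.0, 101.0]]
[[159.0, 219.0, 232.0], [151.0, 210.0, 229.0], [123.0, 169.0, 222.0], [79.0, 106.0, 201.0], [59.0, 79.0, 135.0], [58.0, 78.0, 96.0]]
36.3417
```

View pics/w9.png

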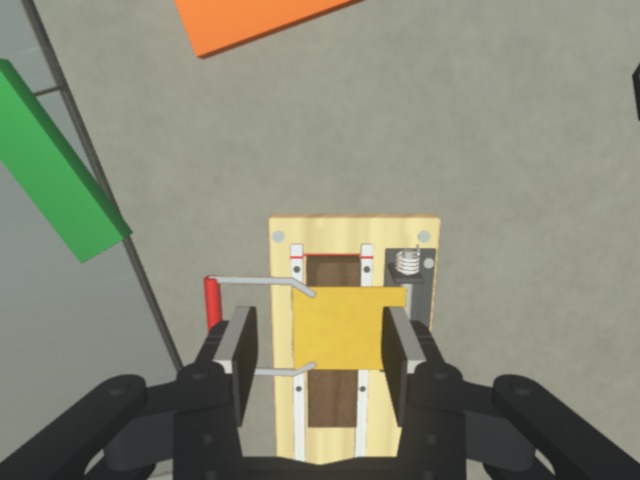

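The flap lies flat on the strip, with the bar at (212,300) released. The strip's end is still on the middle of the red line (row ~255), and the gripper touches nothing. Handing in.

```bash
python3 -c "
from h import *
print(arm.finish_job())"
```

```text
the job is handed in; nothing more can be done
None
```

The walnut strip's leading end is on the red line, the flap was eased down and holds it, the bar is released, and the job was handed in at about 36 s of the 61 s allowed.

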